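# Latch the cover leaf, tuck the stencil plate under it and hold it flat

### The arm

A 6-joint arm with a two-finger parallel gripper is mounted at the origin on a cart in front of the work surface, level with it; the furniture and walls round the work are solid. World frame = base frame: x ahead of the robot, y to its left, z up, the work surface at z = 0. Lengths are in m, angles in rad, forces in N, time in s.
With the tool pointing down it reaches from about 0.35 to 0.8 m from the base axis. Payload 7.3 kg.
Tool frame: the origin (TCP) lies at the very end of the fingers, on their centre line; the grasp point (between the pads) lies 19 mm behind it; z points along the fingers, y is the line along which they close (so a half turn about z gives the same grasp; the last joint's range is limited). The gripper opens to 85 mm and grips with 20 to 120 N. Pads are 22 mm wide; open, the fingers measure 114 mm over their backs; the gripper's body (76 mm by 85 mm) begins 54 mm behind the grasp point. The pads swing forward as they close: fully open they stand 13 mm farther back than shut.
Start: joints at [0.993, 0.342, 1.524, -0, 1.275, -0.146], TCP at [0.22, 0.477, 0.231] pointing down, gripper open.
Joint ranges: [-2.53, 2.53], [-0.77, 2.02], [0.04, 2.7], [-1, 4.14], [0.28, 2.66], [-3.11, 3.11]. Speed limits (rad/s): [2.57, 2.57, 3.14, 3.14, 3.14, 3.14].

### API

Orientations are given as [roll, pitch, yaw] about the fixed x, y, z axes, in that order (R = Rz(yaw) Ry(pitch) Rx(roll)).
In Python, from cell import r gives the robot as it stands.
- The arm moves only by the tool move_arm, never from a script. Its argument "rows" is a list of rows, each an object with "gripper": the finger opening in m, from 0 to 0.0854; "xyz": the shift along the tool's x, y, z in m, a list of three; "dr": the turn, a rotation vector about the tool's x, y, z in rad, a list of three. A call has 1 to 12 rows; each row is the pose to reach, as a shift and turn from the pose commanded when the call began, along the tool's axes at that moment; what a row does not reach only later rows make up. A row lasts 1/12 s, in which the tool goes at most 41.7 mm and 7.16 degrees, less where a joint would pass 70% of its speed; a pose out of reach is approached as far as the arm can. A call with a gripper value outside its range is refused whole. The fingers move at their own pace and stop on an object; "squeeze" is the grip in N (left out, the last holds). Time passes only in rows, so rows that repeat a pose let the fingers close. It gives the time, the measured TCP pose, the force, the opening and the grip force at its end, in the units of the state.
- r.get_obs(): the state, without advancing time (a new reading comes with each control period).
- r.read_camera(name): name is "scene" or "top" or "wrist"; returns (picture, depth): 384x512x3 uint8, blue, green, red; 384x512 float32, m along the optical axis (not along the pixel's ray), 0 where there is no reading.
- r.camera_params(name): a dict with "K" (3x3 intrinsics, pixels), "pose" (4x4, takes a point from camera to world coordinates). Camera axes: x right, y down, z forward; pixel columns grow to the right and rows downward; lengths in m; the calibration is good to about 2 mm. A picture is of the moment at which its call begins: read the wrist's pose just before it. camera_params takes no time and is no camera call; for the wrist camera it gives the pose at the moment of the call.
- r.close_job(): hands the job in; it is judged then, once.
The state is a dict: "time": time; "q": joint angles; "dq": joint speeds; "joint_torque": joint torques, N m; "ee_pos": TCP position; "tcp_rot": TCP orientation; "contact_force": force on the tool from outside, world axes, zero at the start; "moment": the same for the moment, N m; "grip_width": opening from 0.0 (shut) to 1.0 (fully open); "finger_force": force on a finger pad.
Only numpy, scipy, OpenCV 4.12 (cv2) and the standard library are available. Lean on these libraries where they do the work, as an engineer would, in place of code of your own. Each camera call takes 0.05 s, during which the arm holds its last target. There are 200 camera calls.

### The job

Get the stencil ready for spreading: first swing the brass turnbutton by its red pin, a full quarter turn anticlockwise, so that its nose lies over the end of the steel cover leaf. Then take the blue stencil plate by its upright rib and slide its far edge flat under the leaf's turned-up lip until it is fully home against the stop bar inside, without lifting the leaf. Finish while still holding the rib, keeping the plate pressed flat on the board with about 10 N, and leave the stamp, the jar and the timer alone.

Things in the scene. Friction and masses are not known exactly. Their poses are not given: they have to be found in the camera images.
- board: The fixed stencilling board. Axes: x from the near edge to the far edge, where the steel cover leaf is hinged; y to the left, along the leaf; z up; origin on the worktop. The wooden bed reaches x -130 to +130 mm, y -185 to +125 mm; its flat top is at z = 20 mm. Nothing stands on the bed at x under 30 mm
- bed: The wooden bed of the board: same origin and axes as the board, flat top 20 mm above the origin
- mouth (a point): Point on the bed's top below the leaf's lip, at board (34, 0, 20) mm; the board's axes. Here the mouth is 16 mm high and 190 mm wide (y -95 to +95 mm, between spacers); from board x = 45 mm on, the leaf's underside is 8 mm above the bed. Top of the lip 39 mm, of the leaf 32 mm above the worktop
- slot (a point): Foot of the stop bar under the leaf, at board (85, 0, 20) mm, 51 mm in from the mouth: where the middle of the plate's far lower edge ends when fully home; the board's axes
- leaf (a joint): Angle of the cover leaf, rad: 0 lying on its spacers (as it starts), grows as its lip lifts. 4 mm steel, 220 mm along y; from the hinge at board x = 115 mm it reaches to the turned-up lip at x = 34 mm. Swings freely, lies down by its own weight (150 g); the closed turnbutton leaves its lip about 6 mm of play
- turnbutton (a joint): Angle of the brass turnbutton, rad: 0 with its nose pointing along board +x, beside the leaf (open); 1.57 (end stop) with its nose along board +y, over the leaf's right end (closed). Grows anticlockwise seen from above; starts between 0 and 0.5; turns easily (about 1 N at the pin) and stays where it is left
- pivot (a point): Upright axis of the turnbutton, at the underside of its 6 mm thick, 16 mm wide bar, 34.5 mm above the worktop, at board (80, -135) mm; the board's axes
- pin (a point): Middle of the red upright pin on the turnbutton's tail: 12 mm diameter, 36 mm tall, this point is 18 mm below its top and 18 mm above the bar (58.5 mm above the worktop). It is 40 mm from the pivot, on the side opposite to the nose: it points along board -x from the pivot when open and along board -y when closed
- plate: The loose blue stencil plate, 130 mm (x) by 150 mm (y), 4 mm thick, about 120 g, flat on the worktop at the start; origin at the centre of its underside, +x to the edge that goes under the leaf, z up. Four round 26 mm openings in a row along y at x = 5 mm
- rib (a point): Grip point of the plate's upright rib, half-way along it and 30 mm above the plate's underside. The rib is 10 mm thick (along plate x), 80 mm long (along plate y), its top is 48 mm above the plate's underside, its centre line at plate x = -30 mm, so 95 mm behind the far edge; the plate's axes
- edge_left (a point): Point on the plate's far lower edge, at plate (65, 70, 0) mm
- edge_right (a point): Point on the plate's far lower edge, at plate (65, -70, 0) mm
- stamp: Turned wooden stamp, 38 mm across and 55 mm tall, a bystander; origin at its foot
- amber_jar: Small amber jar with a black lid, 38 mm across and 60 mm tall, a bystander; origin at its foot
- timer: White kitchen timer lying face up, 62 by 66 by 20 mm, a bystander; origin at its underside
Not all that is in view belongs to the job. Of the things shaped like the plate, the blue one is meant.

How it is judged:
By the outcome, as a careful person would: the job done as asked, in the order asked, and still so for the second after the job is handed in, while the arm keeps its last pose, push and grip.
It also fails if it takes over 59 s, if anything falls off the work surface, if the arm or the gripper's body presses on something with over 40 N, if the wrist force passes 120 N, or if a joint passes its speed limit or range.

## Working session

There is one attempt and no reset: what is moved stays moved. The work goes in short steps, Python scripts to look and compute and a tool call to move; the robot and the scene stay as the last step left them, time stands still between calls to the robot, and variables do not carry over. Pictures are saved under pics/ and viewed, at most 12 in all, crops included, and the job is handed in when it is done.

Besides the shell and the picture viewer there is one more tool, called after "Emit:" by a JSON object that holds its "name" and its "arguments". move_arm: Moves the arm, as the interface text tells. Its arguments: {"type":"object","properties":{"rows":{"type":"array","items":{"type":"object","properties":{"gripper":{"type":"number"},"xyz":{"type":"array","items":{"type":"number"}},"dr":{"type":"array","items":{"type":"number"}}}}},"squeeze":{"type":"number"}},"required":["rows"]}

```bash
mkdir -p pics; ls; cat > h.py <<'E'
from cell import r
import numpy as np, cv2
from scipy.spatial.transform import Rotation as R
def snap(n,f):
    P=r.camera_params(n); p,d=r.read_camera(n)
    cv2.imwrite(f'pics/{f}.png',p); np.savez(f'pics/{f}.npz',p=p,d=d,K=P['K'],T=P['pose']); return p,d,P
def world(f,u,v,z=None):
    D=np.load(f'pics/{f}.npz'); K,T,d=D['K'],D['T'],D['d']
    ray=np.linalg.inv(K)@[u,v,1]
    if z is None: s=d[int(round(v)),int(round(u))]
    else: s=(z-T[2,3])/(T[:3,:3]@ray)[2]
    return (T@np.r_[ray*s,1])[:3]
E
python3 - <<'E'
from h import *
for n in('top','scene'): snap(n,n+'0')
print(r.get_obs())
a=cv2.imread('pics/top0.png');cv2.imwrite('pics/top0b.png',cv2.resize(a,(800,600),interpolation=cv2.INTER_CUBIC))
E
```

```text
pics
{'time': 0.1, 'q': array([ 9.92994531e-01,  3.42688843e-01,  1.52491932e+00, -4.01389583e-05,
        1.27545592e+00, -1.45994069e-01]), 'dq': array([ 0.00051102, -0.00150355, -0.00356666, -0.00043222, -0.00086143,
       -0.00057295]), 'joint_torque': array([ 1.87463185e-03, -4.34446156e+01, -2.46488982e+01, -8.47472074e-05,
        4.64555676e-03, -4.78322193e-05]), 'ee_pos': array([0.21950046, 0.47649863, 0.23067766]), 'tcp_rot': array([-3.14013129e+00, -1.76082559e-04,  2.70979651e+00]), 'contact_force': array([-0.2858053 , -0.02430895, -0.17962811]), 'moment': array([ 0.03819689, -0.02336589, -0.04408806]), 'finger_force': 0.0, 'grip_width': 0.9995625080768953}
```

View pics/top0b.png

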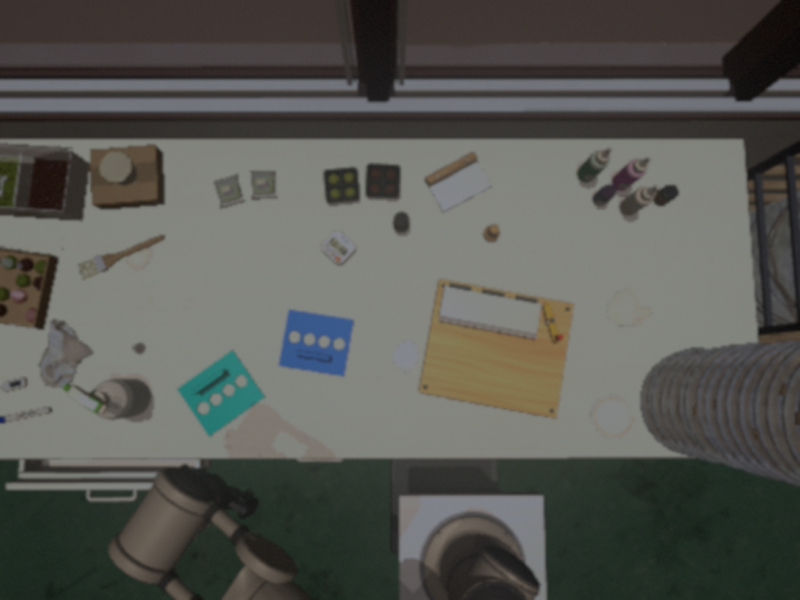

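View pics/scene0.png

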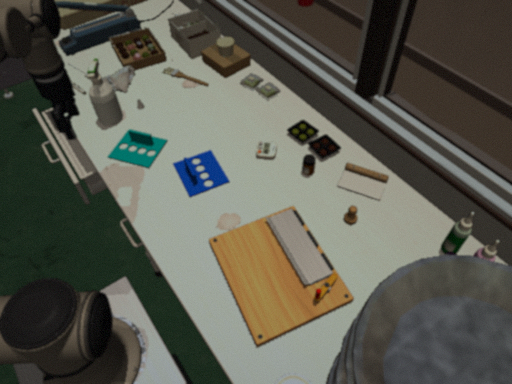

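The top view (800x600) shows the board at about (497,350), with the leaf along its upper edge and the red pin at (558,338). There are two plate-like things: teal at (221,392) and blue at (317,343). The blue one is the one meant, with its rib at (313,357) and its far edge pointing up in the image. The timer is at (338,247), the jar at (401,222) and the stamp at (491,232).

```bash
python3 - <<'E'
from h import *
D=np.load('pics/top0.npz');p=D['p'];T=D['T'];print(T.round(3).tolist(),D['K'][0,0])
hsv=cv2.cvtColor(p,cv2.COLOR_BGR2HSV)
def big(m):
    c,_=cv2.findContours(m.astype('uint8'),cv2.RETR_EXTERNAL,cv2.CHAIN_APPROX_NONE);return max(c,key=cv2.contourArea)
blue=big(cv2.inRange(hsv,(105,120,60),(125,255,255)))
wood=cv2.inRange(hsv,(8,70,100),(28,255,255)); wood[:160]=0;wood[:,:260]=0;wood[:,380:]=0
wood=big(wood)
for n,c,z in(('blue',blue,.004),('wood',wood,.02)):
    b=cv2.boxPoints(cv2.minAreaRect(c)); w=np.array([world('top0',*q,z) for q in b])
    print(n,b.round(1).tolist(),w.round(4).tolist(),'c',w.mean(0).round(4),[np.linalg.norm(w[i]-w[i-1]).round(3) for i in range(4)])
    for i in range(4):
        e=w[i]-w[i-1];print(np.arctan2(e[1],e[0]).round(3))
red=cv2.inRange(hsv,(0,150,80),(6,255,255))|cv2.inRange(hsv,(174,150,80),(180,255,255));red[:,:330]=0;red[:,380:]=0
v,u=np.nonzero(red);print('pin px',u.mean(),v.mean(),world('top0',u.mean(),v.mean(),.07))
for n,u,v in(('timer',338,247),('jar',401,222),('stamp',491,232),('ribish',313,357)):print(n,world('top0',u*.64,v*.64,.03))
E
```

```text
[[-0.001, -0.993, 0.119, 0.418], [-1.0, 0.0, -0.003, 0.178], [0.003, -0.119, -0.993, 1.39], [0.0, 0.0, 0.0, 1.0]] 391.7068468489466
blue [[178.8000030517578, 233.0], [184.60000610351562, 198.3000030517578], [224.8000030517578, 205.0], [219.10000610351562, 239.6999969482422]] [[0.4374, 0.4278, 0.004], [0.5601, 0.4098, 0.004], [0.5361, 0.2667, 0.004], [0.4139, 0.2861, 0.004]] c [0.4869 0.3476 0.004 ] [np.float64(0.144), np.float64(0.124), np.float64(0.145), np.float64(0.124)]
1.406
-0.145
-1.737
2.984
wood [[267.20001220703125, 250.6999969482422], [280.70001220703125, 178.39999389648438], [368.3999938964844, 194.6999969482422], [354.8999938964844, 267.1000061035156]] [[0.3758, 0.1179, 0.02], [0.629, 0.0687, 0.02], [0.5706, -0.2395, 0.02], [0.3198, -0.1838, 0.02]] c [ 0.4738 -0.0592  0.02  ] [np.float64(0.307), np.float64(0.258), np.float64(0.314), np.float64(0.257)]
1.387
-0.192
-1.758
2.923
pin px 357.8 215.4 [ 0.49498022 -0.18609975  0.07      ]
timer [0.70005181 0.29631054 0.03      ]
jar [0.75783862 0.15374877 0.03      ]
stamp [ 0.73463112 -0.05041278  0.03      ]
ribish [0.4524368  0.34918438 0.03      ]
```

```bash
cat >> h.py <<'E'
def rel(*tgts):
    o=r.get_obs(); R0=R.from_euler('xyz',o['tcp_rot'])
    for x,y,z,yaw in tgts:
        t=R.from_euler('xyz',[np.pi,0,np.radians(yaw)])
        print('xyz',R0.inv().apply(np.array([x,y,z])-o['ee_pos']).round(4).tolist(),'dr',(R0.inv()*t).as_rotvec().round(3).tolist())
def st():
    o=r.get_obs();print('t %.2f'%o['time'],o['ee_pos'].round(4),o['tcp_rot'].round(3),'F',o['contact_force'].round(1),'w',round(o['grip_width'],3),o['finger_force'])
E
python3 - <<'E'
from h import *
P=r.camera_params('wrist');o=r.get_obs();R0=R.from_euler('xyz',o['tcp_rot'])
print('cam in tool',R0.inv().apply(P['pose'][:3,3]-o['ee_pos']).round(3),(R0.inv().as_matrix()@P['pose'][:3,:3]).round(2).tolist(),P['K'][0,0])
rel((.40,.35,.26,81))
E
```

```text
cam in tool [ 0.082 -0.    -0.142] [[0.0, -0.95, -0.32], [1.0, 0.0, -0.0], [0.0, -0.32, 0.95]] 310.91029548748395
xyz [-0.2169, -0.0394, -0.0293] dr [-0.001, 0.001, 1.296]
```

Emit:
{"name": "move_arm", "arguments": {"rows": [{"xyz": [-0.23, 0.03, 0.0], "dr": [0, 0, 1.296]}, {"xyz": [-0.23, 0.03, 0.0], "dr": [0, 0, 1.296]}, {"xyz": [-0.23, 0.03, 0.0], "dr": [0, 0, 1.296]}, {"xyz": [-0.23, 0.03, 0.0], "dr": [0, 0, 1.296]}, {"xyz": [-0.23, 0.03, 0.0], "dr": [0, 0, 1.296]}, {"xyz": [-0.23, 0.03, 0.0], "dr": [0, 0, 1.296]}, {"xyz": [-0.23, 0.03, 0.0], "dr": [0, 0, 1.296]}, {"xyz": [-0.23, 0.03, 0.0], "dr": [0, 0, 1.296]}, {"xyz": [-0.23, 0.03, 0.0], "dr": [0, 0, 1.296]}, {"xyz": [-0.23, 0.03, 0.0], "dr": [0, 0, 1.296]}, {"xyz": [-0.23, 0.03, 0.0], "dr": [0, 0, 1.296]}, {"xyz": [-0.23, 0.03, 0.0], "dr": [0, 0, 1.296]}]}}

```text
invalid input
```

```bash
python3 - <<'E'
from h import *
st();snap('wrist','w1')
a=cv2.imread('pics/w1.png');cv2.imwrite('pics/w1b.png',cv2.resize(a,(800,600),interpolation=cv2.INTER_CUBIC))
rel((.49,-.14,.24,46))
E
```

```text
t 0.10 [0.2195 0.4765 0.2307] [-3.14 -0.    2.71] F [-0.3 -0.  -0.2] w 1.0 0.0
xyz [-0.5037, -0.4468, -0.0088] dr [-0.001, 0.001, 1.907]
```

View pics/w1b.png

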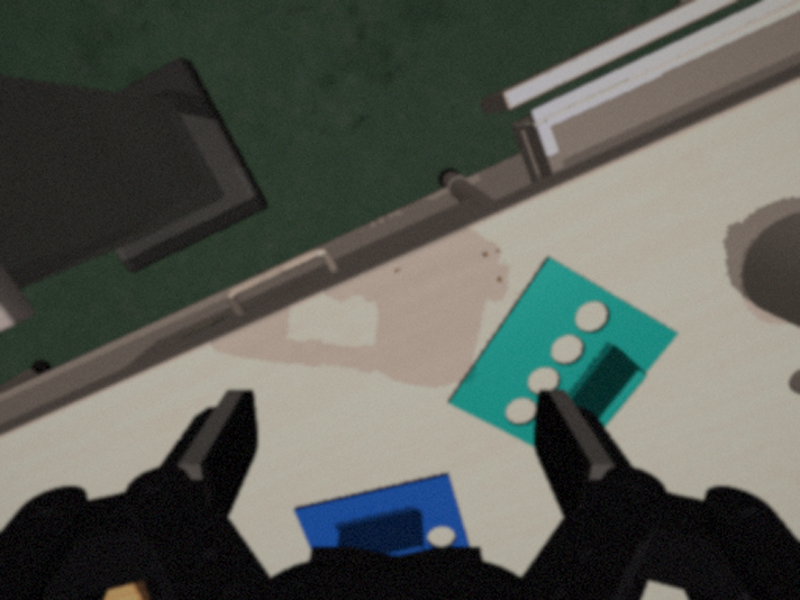

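The move was refused, probably because I left out the gripper value. The wrist picture shows teal at (570,350) and the blue plate at the bottom (390,510), so I need things at tool x of about 0 to +0.08.

Emit:
{"name": "move_arm", "arguments": {"rows": [{"gripper": 0.085, "xyz": [-0.25, 0.01, 0.0], "dr": [0, 0, 1.296]}, {"gripper": 0.085, "xyz": [-0.25, 0.01, 0.0], "dr": [0, 0, 1.296]}, {"gripper": 0.085, "xyz": [-0.25, 0.01, 0.0], "dr": [0, 0, 1.296]}, {"gripper": 0.085, "xyz": [-0.25, 0.01, 0.0], "dr": [0, 0, 1.296]}, {"gripper": 0.085, "xyz": [-0.25, 0.01, 0.0], "dr": [0, 0, 1.296]}, {"gripper": 0.085, "xyz": [-0.25, 0.01, 0.0], "dr": [0, 0, 1.296]}, {"gripper": 0.085, "xyz": [-0.25, 0.01, 0.0], "dr": [0, 0, 1.296]}, {"gripper": 0.085, "xyz": [-0.25, 0.01, 0.0], "dr": [0, 0, 1.296]}, {"gripper": 0.085, "xyz": [-0.25, 0.01, 0.0], "dr": [0, 0, 1.296]}, {"gripper": 0.085, "xyz": [-0.25, 0.01, 0.0], "dr": [0, 0, 1.296]}, {"gripper": 0.085, "xyz": [-0.25, 0.01, 0.0], "dr": [0, 0, 1.296]}, {"gripper": 0.085, "xyz": [-0.25, 0.01, 0.0], "dr": [0, 0, 1.296]}]}}

```text
time: 1.15
ee_pos: [0.4509, 0.3811, 0.2309]
tcp_rot: [-3.141, 0.001, 1.412]
contact_force: [0.1, -0.2, -1.0]
grip_width: 0.999
finger_force: 0.0
```

```bash
python3 - <<'E'
from h import *
st();snap('wrist','w2')
a=cv2.imread('pics/w2.png');cv2.imwrite('pics/w2b.png',cv2.resize(a,(800,600),interpolation=cv2.INTER_CUBIC))
rel((.465,-.22,.25,46))
E
```

```text
t 1.15 [0.4509 0.3811 0.2309] [-3.141e+00  1.000e-03  1.412e+00] F [ 0.1 -0.2 -1. ] w 0.999 0.0
xyz [-0.5917, 0.1072, -0.0188] dr [-0.0, 0.001, 0.612]
```

View pics/w2b.png

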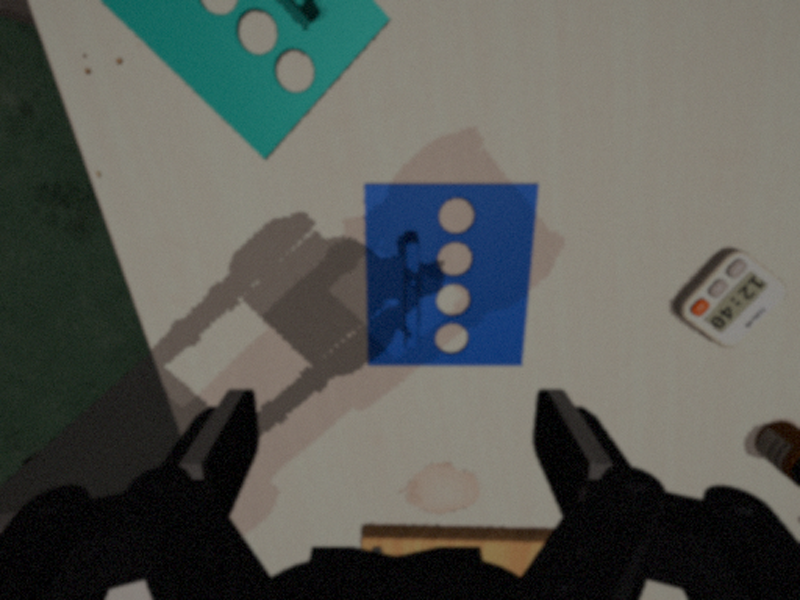

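The blue plate is in full view with corners (365,184), (537,184), (522,364), (370,364). The rib shows as a thin dark line at about (408,290). The timer is at (730,297).

```bash
cat >> h.py <<'E'
def plate(f):
    D=np.load(f'pics/{f}.npz');hsv=cv2.cvtColor(D['p'],cv2.COLOR_BGR2HSV)
    m=cv2.inRange(hsv,(105,110,25),(128,255,255))
    c,_=cv2.findContours(m,cv2.RETR_EXTERNAL,cv2.CHAIN_APPROX_NONE);c=max(c,key=cv2.contourArea)
    w=np.array([world(f,*q[0],.004)[:2] for q in c])
    b=cv2.minAreaRect((w*1000).astype('float32'));print(b);return w
E
python3 - <<'E'
from h import *
plate('w2')
for q in((365,184),(537,184),(522,364),(370,364)):print(world('w2',q[0]*.64,q[1]*.64,.004).round(4))
D=np.load('pics/w2.npz');d=D['d'];pts=[]
for v in range(110,240):
    for u in range(225,350):
        if d[v,u]>0:
            w=world('w2',u,v)
            if .04<w[2]<.06: pts.append(w)
pts=np.array(pts);print('ribtop',len(pts),pts.mean(0),cv2.minAreaRect((pts[:,:2]*1000).astype('float32')))
E
```

```text
((486.7908020019531, 345.4339294433594), (148.29510498046875, 128.38172912597656), 80.8984146118164)
[0.4356 0.4288 0.004 ]
[0.562  0.4088 0.004 ]
[0.5399 0.2619 0.004 ]
[0.4135 0.282  0.004 ]
ribtop 624 [0.45689043 0.35170287 0.04730659] ((456.7268981933594, 350.0984191894531), (79.88963317871094, 10.041483879089355), 80.93006896972656)
```

Emit:
{"name": "move_arm", "arguments": {"rows": [{"gripper": 0.085, "xyz": [-0.592, 0.107, -0.019], "dr": [0, 0, 0.61]}, {"gripper": 0.085, "xyz": [-0.592, 0.107, -0.019], "dr": [0, 0, 0.61]}, {"gripper": 0.085, "xyz": [-0.592, 0.107, -0.019], "dr": [0, 0, 0.61]}, {"gripper": 0.085, "xyz": [-0.592, 0.107, -0.019], "dr": [0, 0, 0.61]}, {"gripper": 0.085, "xyz": [-0.592, 0.107, -0.019], "dr": [0, 0, 0.61]}, {"gripper": 0.085, "xyz": [-0.592, 0.107, -0.019], "dr": [0, 0, 0.61]}, {"gripper": 0.085, "xyz": [-0.592, 0.107, -0.019], "dr": [0, 0, 0.61]}, {"gripper": 0.085, "xyz": [-0.592, 0.107, -0.019], "dr": [0, 0, 0.61]}, {"gripper": 0.085, "xyz": [-0.592, 0.107, -0.019], "dr": [0, 0, 0.61]}, {"gripper": 0.085, "xyz": [-0.592, 0.107, -0.019], "dr": [0, 0, 0.61]}, {"gripper": 0.085, "xyz": [-0.592, 0.107, -0.019], "dr": [0, 0, 0.61]}, {"gripper": 0.085, "xyz": [-0.592, 0.107, -0.019], "dr": [0, 0, 0.61]}]}}

```text
time: 2.2
ee_pos: [0.4614, -0.1203, 0.2473]
tcp_rot: [3.141, -0.0, 0.806]
contact_force: [1.9, -0.4, -1.3]
grip_width: 0.995
finger_force: 0.0
```

```bash
python3 - <<'E'
from h import *
st();rel((.465,-.22,.25,46))
E
```

```text
t 2.20 [ 0.4614 -0.1203  0.2473] [ 3.141 -0.     0.806] F [ 1.9 -0.4 -1.3] w 0.995 0.0
xyz [-0.0694, 0.0716, -0.0027] dr [0.0, -0.0, 0.003]
```

Emit:
{"name": "move_arm", "arguments": {"rows": [{"gripper": 0.03, "xyz": [-0.07, 0.07, -0.003], "dr": [0, 0, 0]}, {"gripper": 0.03, "xyz": [-0.07, 0.07, -0.003], "dr": [0, 0, 0]}, {"gripper": 0.03, "xyz": [-0.07, 0.07, -0.003], "dr": [0, 0, 0]}, {"gripper": 0.03, "xyz": [-0.07, 0.07, -0.003], "dr": [0, 0, 0]}]}}

```text
time: 2.53
ee_pos: [0.4634, -0.2211, 0.2497]
tcp_rot: [3.141, 0.001, 0.801]
contact_force: [-0.3, 0.3, 0.2]
grip_width: 0.452
finger_force: 0.0
```

```bash
python3 - <<'E'
from h import *
st();snap('wrist','w3')
a=cv2.imread('pics/w3.png');cv2.imwrite('pics/w3b.png',cv2.resize(a,(800,600),interpolation=cv2.INTER_CUBIC))
E
```

```text
t 2.53 [ 0.4634 -0.2211  0.2497] [3.141e+00 1.000e-03 8.010e-01] F [-0.3  0.3  0.2] w 0.452 0.0
```

View pics/w3b.png

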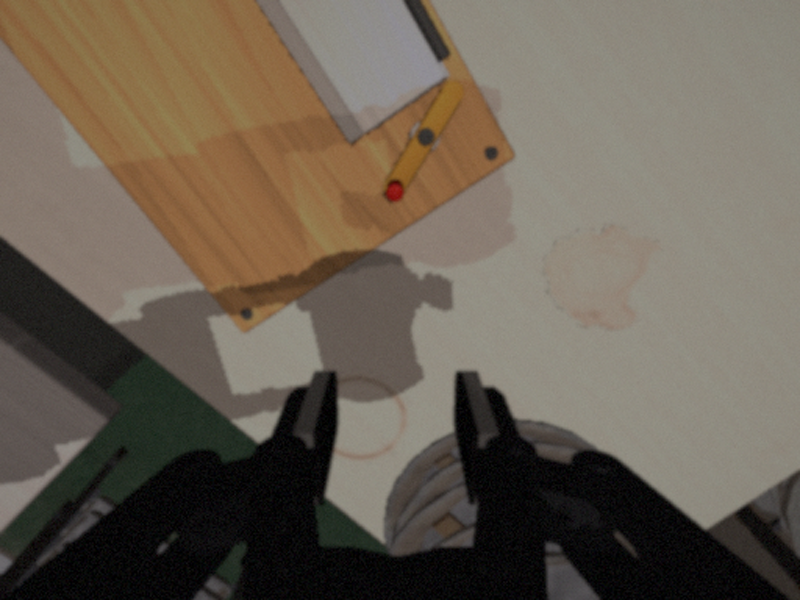

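The red pin is at (395,190), the pivot screw at (426,136) and the nose at (458,88). The bed's right corners are at (513,155) far and (245,330) near, and the leaf's right end runs from (352,142) to (447,75). There is a big ribbed object at (520,470), to be avoided.

```bash
python3 - <<'E'
from h import *
D=np.load('pics/w3.npz');hsv=cv2.cvtColor(D['p'],cv2.COLOR_BGR2HSV)
red=cv2.inRange(hsv,(0,150,80),(6,255,255))|cv2.inRange(hsv,(174,150,80),(180,255,255))
v,u=np.nonzero(red);k=(v<160)&(u>200)&(u<300);v,u=v[k],u[k];print(len(u),u.mean(),v.mean())
W=np.array([world('w3',a,b) for a,b in zip(u,v)]);t=W[W[:,2]>.070];print('pin top',len(t),t.mean(0),W[:,2].max())
ps=lambda q,z:world('w3',q[0]*.64,q[1]*.64,z)
print('pinmid by z',ps((395,190),.0765))
far=ps((513,155),.02);near=ps((245,330),.02);e=far-near
print(far,near,np.linalg.norm(e),'yaw',np.degrees(np.arctan2(e[1],e[0])))
print('pivot',ps((426,136),.0425),'depth',world('w3',426*.64,136*.64), 'nose',ps((458,88),.0405))
# leaf surface points, bed points by depth
vv,uu=np.mgrid[0:180:2,0:340:2];vv=vv.ravel();uu=uu.ravel();W=np.array([world('w3',a,b) for a,b in zip(uu,vv)]);h=hsv[vv,uu]
leaf=W[(W[:,2]>.028)&(W[:,2]<.036)&(h[:,1]<60)]
print('bed z',np.median(W[(W[:,2]>.012)&(W[:,2]<.025)][:,2]),len(leaf))
# fit board pose
from scipy.optimize import least_squares
B=np.array([[130,-185],[-130,-185],[80,-135]])/1000
C=np.array([far[:2],near[:2],ps((426,136),.0425)[:2]])
f=lambda p:((np.c_[np.cos(p[2]),np.sin(p[2])]*0+ (B@np.array([[np.cos(p[2]),np.sin(p[2])],[-np.sin(p[2]),np.cos(p[2])]])+p[:2]))-C).ravel()
s=least_squares(f,[.48,-.03,-.19]);print('board',s.x,s.fun*1000)
E
```

```text
103 252.11650485436894 122.52427184466019
pin top 98 [ 0.49467279 -0.18798542  0.07915167] 0.3917331449605454
pinmid by z [ 0.49581161 -0.18790463  0.0765    ]
[ 0.57150094 -0.23465751  0.02      ] [ 0.32308769 -0.18818066  0.02      ] 0.25272364238456063 yaw -10.597229767471813
pivot [ 0.53361612 -0.17931072  0.0425    ] depth [ 0.5335664  -0.17924717  0.04379539] nose [ 0.56973995 -0.17193385  0.0405    ]
bed z 0.01951553608015008 1612
board [ 0.48126138 -0.03036298 -0.1875853 ] [ 2.97979024 -1.70341224 -4.04588725  0.30638846  1.06609701  1.39702378]
```

```bash
python3 - <<'E'
from h import *
rel((.4955,-.188,.12,16),(.4955,-.188,.048,16))
E
```

```text
xyz [0.0445, 0.0018, 0.1296] dr [-0.001, 0.0, 0.523]
xyz [0.0445, 0.0019, 0.2016] dr [-0.001, 0.0, 0.523]
```

Emit:
{"name": "move_arm", "arguments": {"rows": [{"gripper": 0.03, "xyz": [0.0445, 0.002, 0.13], "dr": [0, 0, 0.523]}, {"gripper": 0.03, "xyz": [0.0445, 0.002, 0.13], "dr": [0, 0, 0.523]}, {"gripper": 0.03, "xyz": [0.0445, 0.002, 0.13], "dr": [0, 0, 0.523]}, {"gripper": 0.03, "xyz": [0.0445, 0.002, 0.13], "dr": [0, 0, 0.523]}, {"gripper": 0.03, "xyz": [0.0445, 0.002, 0.13], "dr": [0, 0, 0.523]}, {"gripper": 0.03, "xyz": [0.0445, 0.002, 0.13], "dr": [0, 0, 0.523]}, {"gripper": 0.03, "xyz": [0.0445, 0.002, 0.155], "dr": [0, 0, 0.523]}, {"gripper": 0.03, "xyz": [0.0445, 0.002, 0.18], "dr": [0, 0, 0.523]}, {"gripper": 0.03, "xyz": [0.0445, 0.002, 0.2015], "dr": [0, 0, 0.523]}, {"gripper": 0.03, "xyz": [0.0445, 0.002, 0.2015], "dr": [0, 0, 0.523]}]}}

```text
time: 3.42
ee_pos: [0.4948, -0.1859, 0.0472]
tcp_rot: [-3.139, 0.002, 0.285]
contact_force: [-1.0, -0.8, -0.2]
grip_width: 0.348
finger_force: 0.0
```

```bash
python3 - <<'E'
from h import *
st();snap('wrist','w4')
a=cv2.imread('pics/w4.png');cv2.imwrite('pics/w4b.png',cv2.resize(a,(640,480)))
b=np.radians(-10.9);P=np.array([.5335,-.179])
# arc, nose angle (board) -> pin position ; yaw follows
T=[]
for th in np.linspace(.415,1.57+.10,9):
    a=b+th+np.pi; T.append((*(P+.040*np.array([np.cos(a),np.sin(a)])),.048,16+np.degrees(th-.415)*.9))
rel(*T)
E
```

```text
t 3.42 [ 0.4948 -0.1859  0.0472] [-3.139e+00  2.000e-03  2.850e-01] F [-1.  -0.8 -0.2] w 0.348 0.0
xyz [-0.0016, 0.0011, 0.001] dr [-0.001, 0.001, 0.005]
xyz [-0.0015, 0.0074, 0.001] dr [-0.001, 0.001, -0.136]
xyz [-0.0004, 0.0135, 0.001] dr [-0.001, 0.0, -0.278]
xyz [0.0017, 0.0195, 0.001] dr [-0.001, 0.0, -0.419]
xyz [0.0046, 0.025, 0.0009] dr [-0.001, 0.0, -0.56]
xyz [0.0084, 0.03, 0.0009] dr [-0.001, 0.0, -0.701]
xyz [0.0129, 0.0343, 0.0009] dr [-0.001, 0.0, -0.842]
xyz [0.0181, 0.0379, 0.0009] dr [-0.001, 0.0, -0.984]
xyz [0.0237, 0.0407, 0.0009] dr [-0.001, 0.0, -1.125]
```

View pics/w4b.png

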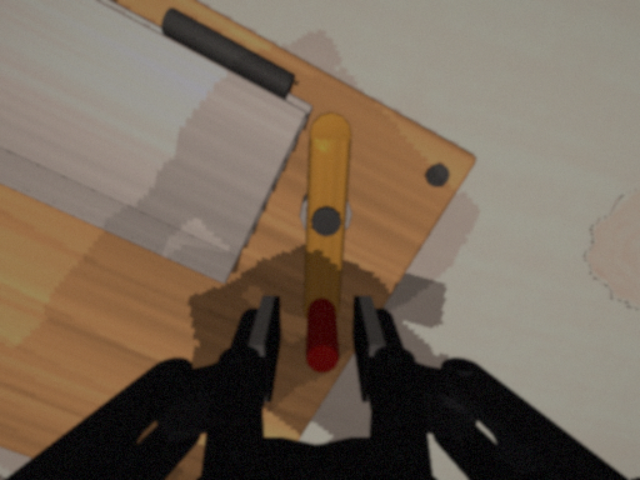

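The pin (top at (322,358)) stands cleanly between the fingers. Next I swing it along the arc.

Emit:
{"name": "move_arm", "arguments": {"squeeze": 20, "rows": [{"gripper": 0.018, "xyz": [-0.0015, 0.001, 0.001], "dr": [0, 0, 0]}, {"gripper": 0.018, "xyz": [-0.0015, 0.0075, 0.001], "dr": [0, 0, -0.12]}, {"gripper": 0.018, "xyz": [-0.0005, 0.0135, 0.001], "dr": [0, 0, -0.24]}, {"gripper": 0.018, "xyz": [0.0015, 0.0195, 0.001], "dr": [0, 0, -0.36]}, {"gripper": 0.018, "xyz": [0.0045, 0.025, 0.001], "dr": [0, 0, -0.48]}, {"gripper": 0.018, "xyz": [0.0085, 0.03, 0.001], "dr": [0, 0, -0.6]}, {"gripper": 0.018, "xyz": [0.013, 0.0345, 0.001], "dr": [0, 0, -0.72]}, {"gripper": 0.018, "xyz": [0.018, 0.038, 0.001], "dr": [0, 0, -0.84]}, {"gripper": 0.018, "xyz": [0.021, 0.0395, 0.001], "dr": [0, 0, -0.95]}, {"gripper": 0.018, "xyz": [0.0235, 0.041, 0.001], "dr": [0, 0, -1.0]}, {"gripper": 0.018, "xyz": [0.0235, 0.041, 0.001], "dr": [0, 0, -1.0]}]}}

```text
time: 4.38
ee_pos: [0.5291, -0.2195, 0.0499]
tcp_rot: [-3.14, 0.0, 1.286]
contact_force: [-7.5, 1.0, 4.5]
grip_width: 0.209
finger_force: 3.5
```

```bash
python3 - <<'E'
from h import *
st();snap('wrist','w5')
D=np.load('pics/w5.npz');hsv=cv2.cvtColor(D['p'],cv2.COLOR_BGR2HSV)
a=cv2.imread('pics/w5.png');cv2.imwrite('pics/w5b.png',cv2.resize(a,(640,480)))
rel((.529,-.218,.048,75))
E
```

```text
t 4.38 [ 0.5291 -0.2195  0.0499] [-3.14   0.     1.286] F [-7.5  1.   4.5] w 0.209 3.519775941967964
xyz [0.0015, -0.0005, 0.0019] dr [-0.001, 0.0, -0.026]
```

View pics/w5b.png

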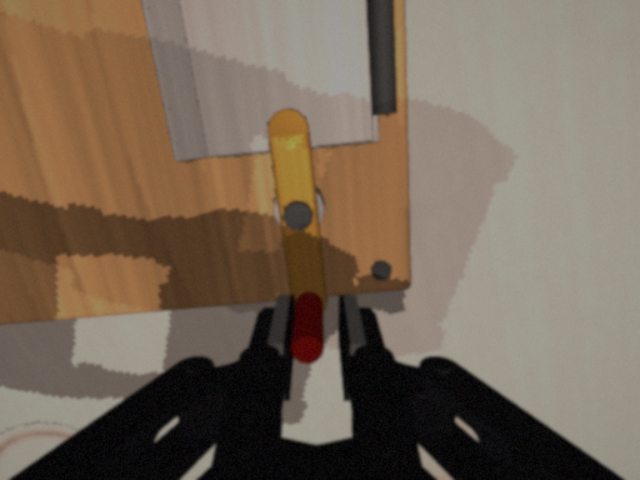

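Bar and bed edge are perpendicular in the picture, the nose (289,125) lies over the leaf, and there are 7.5 N against the end stop, so the turnbutton is closed. I back off the pin and go to the rib.

Emit:
{"name": "move_arm", "arguments": {"rows": [{"gripper": 0.018, "xyz": [0, -0.0035, 0], "dr": [0, 0, 0]}, {"gripper": 0.026, "xyz": [0, -0.0035, 0], "dr": [0, 0, 0]}, {"gripper": 0.026, "xyz": [0, -0.0035, 0], "dr": [0, 0, 0]}, {"gripper": 0.026, "xyz": [0, -0.0035, -0.035], "dr": [0, 0, 0]}, {"gripper": 0.03, "xyz": [0, -0.0035, -0.07], "dr": [0, 0, 0]}, {"gripper": 0.05, "xyz": [0, -0.0035, -0.11], "dr": [0, 0, 0]}]}}

```text
time: 4.93
ee_pos: [0.5262, -0.2183, 0.1585]
tcp_rot: [-3.14, -0.001, 1.281]
contact_force: [0.6, 0.3, 0.0]
grip_width: 0.475
finger_force: 0.0
```

```bash
python3 - <<'E'
from h import *
st();rel((.4567,.350,.15,80.9))
E
```

```text
t 4.93 [ 0.5262 -0.2183  0.1585] [-3.140e+00 -1.000e-03  1.281e+00] F [0.6 0.3 0. ] w 0.475 0.0
xyz [0.5248, -0.2289, 0.0091] dr [-0.001, -0.001, -0.131]
```

Emit:
{"name": "move_arm", "arguments": {"rows": [{"gripper": 0.05, "xyz": [0.525, -0.229, 0.009], "dr": [0, 0, -0.131]}, {"gripper": 0.05, "xyz": [0.525, -0.229, 0.009], "dr": [0, 0, -0.131]}, {"gripper": 0.05, "xyz": [0.525, -0.229, 0.009], "dr": [0, 0, -0.131]}, {"gripper": 0.05, "xyz": [0.525, -0.229, 0.009], "dr": [0, 0, -0.131]}, {"gripper": 0.05, "xyz": [0.525, -0.229, 0.009], "dr": [0, 0, -0.131]}, {"gripper": 0.05, "xyz": [0.525, -0.229, 0.009], "dr": [0, 0, -0.131]}, {"gripper": 0.05, "xyz": [0.525, -0.229, 0.009], "dr": [0, 0, -0.131]}, {"gripper": 0.05, "xyz": [0.525, -0.229, 0.009], "dr": [0, 0, -0.131]}, {"gripper": 0.05, "xyz": [0.525, -0.229, 0.009], "dr": [0, 0, -0.131]}, {"gripper": 0.05, "xyz": [0.525, -0.229, 0.009], "dr": [0, 0, -0.131]}, {"gripper": 0.05, "xyz": [0.525, -0.229, 0.009], "dr": [0, 0, -0.131]}, {"gripper": 0.05, "xyz": [0.525, -0.229, 0.009], "dr": [0, 0, -0.131]}]}}

```text
time: 5.93
ee_pos: [0.466, 0.28, 0.1508]
tcp_rot: [3.14, -0.001, 1.412]
contact_force: [1.1, 0.9, -0.2]
grip_width: 0.587
finger_force: 0.0
```

```bash
python3 - <<'E'
from h import *
st();rel((.4567,.350,.15,80.9))
E
```

```text
t 5.93 [0.466  0.28   0.1508] [ 3.140e+00 -1.000e-03  1.412e+00] F [ 1.1  0.9 -0.2] w 0.587 0.0
xyz [0.0676, -0.0202, 0.0008] dr [0.002, -0.001, 0.0]
```

Emit:
{"name": "move_arm", "arguments": {"rows": [{"gripper": 0.05, "xyz": [0.0675, -0.02, 0.0], "dr": [0, 0, 0]}, {"gripper": 0.05, "xyz": [0.0675, -0.02, 0.0], "dr": [0, 0, 0]}, {"gripper": 0.05, "xyz": [0.0675, -0.02, 0.03], "dr": [0, 0, 0]}, {"gripper": 0.05, "xyz": [0.0675, -0.02, 0.06], "dr": [0, 0, 0]}, {"gripper": 0.05, "xyz": [0.0675, -0.02, 0.09], "dr": [0, 0, 0]}, {"gripper": 0.05, "xyz": [0.0675, -0.02, 0.115], "dr": [0, 0, 0]}, {"gripper": 0.05, "xyz": [0.0675, -0.02, 0.13], "dr": [0, 0, 0]}, {"gripper": 0.05, "xyz": [0.0675, -0.02, 0.139], "dr": [0, 0, 0]}, {"gripper": 0.05, "xyz": [0.0675, -0.02, 0.139], "dr": [0, 0, 0]}]}}

```text
time: 6.68
ee_pos: [0.4565, 0.3472, 0.0094]
tcp_rot: [-3.14, 0.001, 1.412]
contact_force: [-0.7, -1.6, -0.7]
grip_width: 0.587
finger_force: 0.0
```

```bash
python3 - <<'E'
from h import *
st();snap('wrist','w6')
a=cv2.imread('pics/w6.png');cv2.imwrite('pics/w6b.png',cv2.resize(a,(640,480)))
rel((.4567,.350,.0115,80.9))
E
```

```text
t 6.68 [0.4565 0.3472 0.0094] [-3.140e+00  1.000e-03  1.412e+00] F [-0.7 -1.6 -0.7] w 0.587 0.0
xyz [0.0023, -0.0009, -0.0007] dr [-0.0, -0.0, -0.0]
```

View pics/w6b.png

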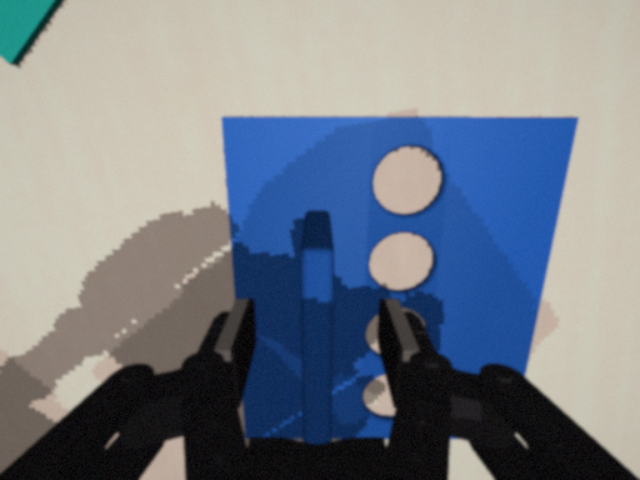

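The blue rib (318,330) stands centred and parallel between the fingers. Closing.

Emit:
{"name": "move_arm", "arguments": {"squeeze": 60, "rows": [{"gripper": 0.0, "xyz": [0.002, -0.001, 0], "dr": [0, 0, 0]}, {"gripper": 0.0, "xyz": [0.002, -0.001, 0], "dr": [0, 0, 0]}, {"gripper": 0.0, "xyz": [0.002, -0.001, 0], "dr": [0, 0, 0]}, {"gripper": 0.0, "xyz": [0.002, -0.001, 0], "dr": [0, 0, 0]}, {"gripper": 0.0, "xyz": [0.002, -0.001, 0], "dr": [0, 0, 0]}, {"gripper": 0.0, "xyz": [0.002, -0.001, 0], "dr": [0, 0, 0]}, {"gripper": 0.0, "xyz": [0.002, -0.001, 0], "dr": [0, 0, 0]}, {"gripper": 0.0, "xyz": [0.002, -0.001, 0], "dr": [0, 0, 0]}]}}

```text
time: 7.4
ee_pos: [0.4571, 0.3502, 0.0121]
tcp_rot: [3.14, -0.002, 1.412]
contact_force: [-1.0, -0.8, 6.1]
grip_width: 0.108
finger_force: 59.3
```

```bash
python3 - <<'E'
from h import *
st();rel((.405,-.0156,.0115+.06,79.1))
E
```

```text
t 7.40 [0.4571 0.3502 0.0121] [ 3.140e+00 -2.000e-03  1.412e+00] F [-1.  -0.8  6.1] w 0.108 59.33123588562012
xyz [-0.3693, 0.0065, -0.06] dr [0.002, -0.002, 0.031]
```

Emit:
{"name": "move_arm", "arguments": {"rows": [{"gripper": 0.0, "xyz": [0, 0, -0.03], "dr": [0, 0, 0]}, {"gripper": 0.0, "xyz": [0, 0, -0.06], "dr": [0, 0, 0]}, {"gripper": 0.0, "xyz": [-0.03, 0.0005, -0.06], "dr": [0, 0, 0.01]}, {"gripper": 0.0, "xyz": [-0.065, 0.001, -0.06], "dr": [0, 0, 0.031]}, {"gripper": 0.0, "xyz": [-0.105, 0.002, -0.06], "dr": [0, 0, 0.031]}, {"gripper": 0.0, "xyz": [-0.145, 0.003, -0.06], "dr": [0, 0, 0.031]}, {"gripper": 0.0, "xyz": [-0.185, 0.0035, -0.06], "dr": [0, 0, 0.031]}, {"gripper": 0.0, "xyz": [-0.225, 0.004, -0.06], "dr": [0, 0, 0.031]}, {"gripper": 0.0, "xyz": [-0.265, 0.005, -0.06], "dr": [0, 0, 0.031]}, {"gripper": 0.0, "xyz": [-0.305, 0.0055, -0.06], "dr": [0, 0, 0.031]}, {"gripper": 0.0, "xyz": [-0.34, 0.006, -0.06], "dr": [0, 0, 0.031]}, {"gripper": 0.0, "xyz": [-0.369, 0.0065, -0.06], "dr": [0, 0, 0.031]}]}}

```text
time: 8.4
ee_pos: [0.4036, -0.0178, 0.071]
tcp_rot: [3.141, 0.0, 1.38]
contact_force: [1.6, -0.0, -0.9]
grip_width: 0.11
finger_force: 58.7
```

Emit:
{"name": "move_arm", "arguments": {"rows": [{"gripper": 0.0, "xyz": [0, 0, 0], "dr": [0, 0, 0]}, {"gripper": 0.0, "xyz": [0, 0, 0], "dr": [0, 0, 0]}]}}

```text
time: 8.57
ee_pos: [0.4042, -0.017, 0.0709]
tcp_rot: [3.141, -0.0, 1.377]
contact_force: [0.4, 0.2, -1.9]
grip_width: 0.109
finger_force: 58.7
```

```bash
python3 - <<'E'
from h import *
st();snap('wrist','w7');st()
a=cv2.imread('pics/w7.png');cv2.imwrite('pics/w7b.png',cv2.resize(a,(800,600),interpolation=cv2.INTER_CUBIC))
rel((.405,-.0156,.0325,79.1))
E
```

```text
t 8.57 [ 0.4042 -0.017   0.0709] [ 3.141 -0.     1.377] F [ 0.4  0.2 -1.9] w 0.109 58.74593496322632
t 8.62 [ 0.4043 -0.016   0.0709] [ 3.141 -0.     1.379] F [ 0.1  0.2 -1.4] w 0.11 58.745922446250916
xyz [0.0006, 0.0006, 0.0384] dr [0.0, -0.0, -0.002]
```

View pics/w7b.png

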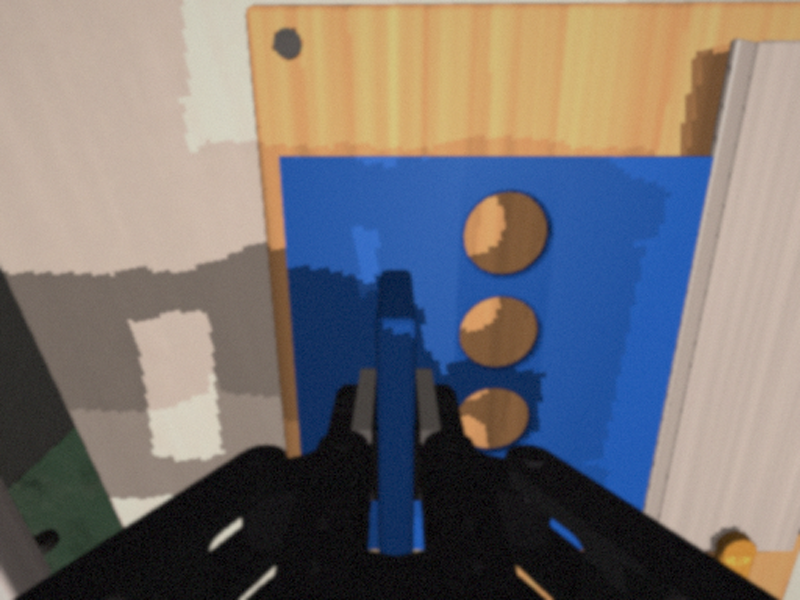

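The plate hangs level in the grip, with its far edge (712,157)–(643,505) parallel to the lip (735,40)–(650,510). The nose is over the leaf at (737,550).

```bash
python3 - <<'E'
from h import *
D=np.load('pics/w7.npz');d=D['d'];K,T=D['K'],D['T']
vv,uu=np.mgrid[0:384,0:512];s=d
W=(np.stack([(uu-K[0,2])/K[0,0]*s,(vv-K[1,2])/K[1,1]*s,s,np.ones_like(s)],-1)@T.T)[...,:3]
hsv=cv2.cvtColor(D['p'],cv2.COLOR_BGR2HSV)
def fit(P,n):
    dx=np.polyfit(P[:,1],P[:,0],1); res=P[:,0]-np.polyval(dx,P[:,1]); k=abs(res)<2*np.std(res)+1e-4; dx=np.polyfit(P[k,1],P[k,0],1)
    print(n,len(P),'yaw',np.degrees(-np.arctan(dx[0])).round(2),'x at y=-.02',np.polyval(dx,-.02).round(4),'std',res[k].std().round(4))
# lip centre per row: highest pts between .035-.043
P=[];Q=[];E=[]
for v in range(30,300,2):
    w=W[v]; h=hsv[v]
    k=np.nonzero((w[:,2]>.034)&(w[:,2]<.044)&(uu[v]>390)&(h[:,1]<70))[0]
    if len(k)>1:P.append(w[k].mean(0))
    b=np.nonzero((h[:,0]>104)&(h[:,0]<129)&(h[:,1]>100)&(uu[v]>330))[0]
    if v>105 and len(b)>20: E.append(world('w7',b[-1]+.5,v,.0635))
    o=np.nonzero((h[:,0]>8)&(h[:,0]<28)&(h[:,1]>80)&(uu[v]<200)&(uu[v]>140))[0]
    if len(o)>3 and v<280:Q.append(world('w7',o[0]-.5,v,.02))
fit(np.array(P),'lip');fit(np.array(E),'plate edge');fit(np.array(Q),'near edge')
k=(W[...,2]>.05)&(W[...,2]<.066)&(hsv[...,0]>104)&(hsv[...,0]<129)&(uu>250)
p=W[k];A=np.c_[p[:,:2],np.ones(len(p))];c=np.linalg.lstsq(A,p[:,2],rcond=None)[0];print('plate plane',c, 'z at tcp',c@[.4043,-.016,1])
E
```

```text
lip 135 yaw -10.48 x at y=-.02 0.5192 std 0.0005
plate edge 97 yaw -10.89 x at y=-.02 0.4994 std 0.0002
near edge 125 yaw -10.71 x at y=-.02 0.3508 std 0.0002
plate plane [ 0.00076034 -0.00202335  0.06204474] z at tcp 0.062384515800433075
```

Emit:
{"name": "move_arm", "arguments": {"rows": [{"gripper": 0.0, "xyz": [0, 0, 0.015], "dr": [0, 0, -0.005]}, {"gripper": 0.0, "xyz": [0, 0, 0.03], "dr": [0, 0, -0.005]}, {"gripper": 0.0, "xyz": [0, 0, 0.035], "dr": [0, 0, -0.005]}, {"gripper": 0.0, "xyz": [0, 0, 0.037], "dr": [0, 0, -0.005]}, {"gripper": 0.0, "xyz": [0, 0, 0.038], "dr": [0, 0, -0.005]}, {"gripper": 0.0, "xyz": [0, 0, 0.038], "dr": [0, 0, -0.005]}, {"gripper": 0.0, "xyz": [0, 0, 0.038], "dr": [0, 0, -0.005]}]}}

```text
time: 9.2
ee_pos: [0.4048, -0.0155, 0.0332]
tcp_rot: [3.141, -0.0, 1.386]
contact_force: [0.3, -0.4, -1.2]
grip_width: 0.108
finger_force: 58.6
```

```bash
python3 - <<'E'
from h import *
st()
E
```

```text
t 9.20 [ 0.4048 -0.0155  0.0332] [ 3.141 -0.     1.386] F [ 0.3 -0.4 -1.2] w 0.108 58.59465301036835
```

Emit:
{"name": "move_arm", "arguments": {"rows": [{"gripper": 0.0, "xyz": [0, 0, 0.0006], "dr": [0, 0, 0]}, {"gripper": 0.0, "xyz": [0, 0, 0.001], "dr": [0, 0, 0]}, {"gripper": 0.0, "xyz": [0, 0, 0.001], "dr": [0, 0, 0]}]}}

```text
time: 9.45
ee_pos: [0.4047, -0.0157, 0.0321]
tcp_rot: [3.141, -0.0, 1.386]
contact_force: [-0.3, 0.5, 1.8]
grip_width: 0.113
finger_force: 59.3
```

Emit:
{"name": "move_arm", "arguments": {"rows": [{"gripper": 0.0, "xyz": [0, 0, 0.0004], "dr": [0, 0, 0]}, {"gripper": 0.0, "xyz": [0, 0, 0.0004], "dr": [0, 0, 0]}]}}

```text
time: 9.62
ee_pos: [0.4047, -0.0157, 0.0321]
tcp_rot: [3.14, -0.0, 1.386]
contact_force: [-1.8, 0.5, 8.4]
grip_width: 0.107
finger_force: 60.5
```

Emit:
{"name": "move_arm", "arguments": {"rows": [{"gripper": 0.0, "xyz": [0, 0.003, -0.0002], "dr": [0, 0, 0]}, {"gripper": 0.0, "xyz": [0, 0.009, -0.0002], "dr": [0, 0, 0]}, {"gripper": 0.0, "xyz": [0, 0.015, -0.0002], "dr": [0, 0, 0]}, {"gripper": 0.0, "xyz": [0, 0.02, -0.0002], "dr": [0, 0, 0]}, {"gripper": 0.0, "xyz": [0, 0.025, -0.0002], "dr": [0, 0, 0]}, {"gripper": 0.0, "xyz": [0, 0.025, -0.0002], "dr": [0, 0, 0]}]}}

```text
time: 10.12
ee_pos: [0.4297, -0.0205, 0.0321]
tcp_rot: [3.14, -0.0, 1.386]
contact_force: [0.8, 1.2, 6.9]
grip_width: 0.109
finger_force: 60.1
```

Emit:
{"name": "move_arm", "arguments": {"rows": [{"gripper": 0.0, "xyz": [0, 0.005, 0], "dr": [0, 0, 0]}, {"gripper": 0.0, "xyz": [0, 0.01, 0], "dr": [0, 0, 0]}, {"gripper": 0.0, "xyz": [0, 0.015, 0], "dr": [0, 0, 0]}, {"gripper": 0.0, "xyz": [0, 0.02, 0], "dr": [0, 0, 0]}, {"gripper": 0.0, "xyz": [0, 0.025, 0], "dr": [0, 0, 0]}, {"gripper": 0.0, "xyz": [0, 0.025, 0], "dr": [0, 0, 0]}]}}

```text
time: 10.62
ee_pos: [0.4541, -0.0251, 0.0321]
tcp_rot: [3.14, -0.0, 1.386]
contact_force: [-0.6, 0.1, 6.5]
grip_width: 0.111
finger_force: 60.0
```

```bash
python3 - <<'E'
from h import *
st();snap('wrist','w8');st()
a=cv2.imread('pics/w8.png');cv2.imwrite('pics/w8b.png',cv2.resize(a,(800,600),interpolation=cv2.INTER_CUBIC))
E
```

```text
t 10.62 [ 0.4541 -0.0251  0.0321] [ 3.14  -0.     1.386] F [-0.6  0.1  6.5] w 0.111 60.00668227672577
t 10.67 [ 0.4541 -0.0251  0.0321] [ 3.14  -0.     1.386] F [ 0.8 -0.4  5.3] w 0.108 59.808361530303955
```

View pics/w8b.png

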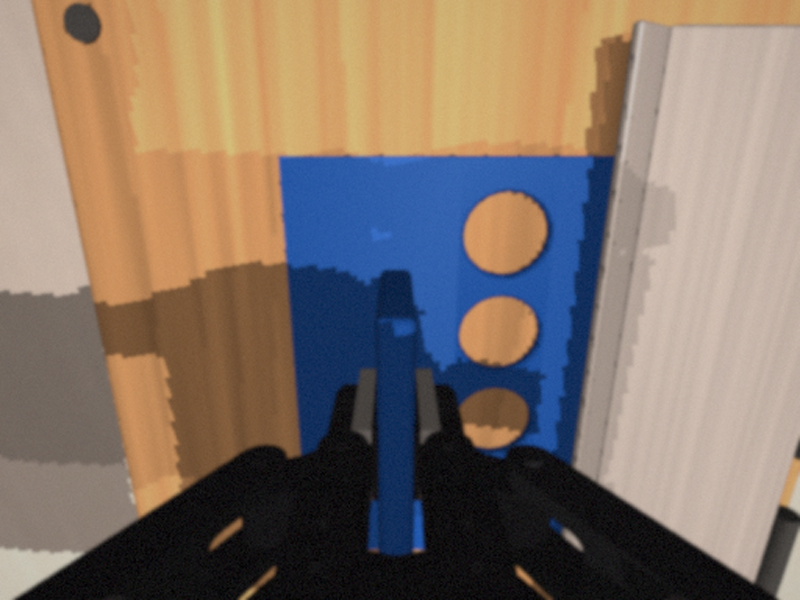

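The plate's far edge has passed under the lip (around (600,300)), flat and parallel. About 19 mm remain.

Emit:
{"name": "move_arm", "arguments": {"rows": [{"gripper": 0.0, "xyz": [0, 0.004, 0], "dr": [0, 0, 0]}, {"gripper": 0.0, "xyz": [0, 0.008, 0], "dr": [0, 0, 0]}, {"gripper": 0.0, "xyz": [0, 0.011, 0], "dr": [0, 0, 0]}, {"gripper": 0.0, "xyz": [0, 0.014, 0], "dr": [0, 0, 0]}, {"gripper": 0.0, "xyz": [0, 0.015, 0], "dr": [0, 0, 0]}, {"gripper": 0.0, "xyz": [0, 0.015, 0], "dr": [0, 0, 0]}]}}

```text
time: 11.17
ee_pos: [0.4677, -0.0275, 0.0321]
tcp_rot: [-3.141, -0.0, 1.386]
contact_force: [-4.7, 1.2, 8.7]
grip_width: 0.111
finger_force: 60.4
```

Emit:
{"name": "move_arm", "arguments": {"rows": [{"gripper": 0.0, "xyz": [0, 0.001, 0], "dr": [0, 0, 0]}, {"gripper": 0.0, "xyz": [0, 0.002, 0], "dr": [0, 0, 0]}, {"gripper": 0.0, "xyz": [0, 0.002, 0], "dr": [0, 0, 0]}]}}

```text
time: 11.42
ee_pos: [0.4694, -0.0278, 0.0321]
tcp_rot: [-3.14, -0.0, 1.386]
contact_force: [-4.7, 0.9, 10.3]
grip_width: 0.111
finger_force: 60.5
```

Emit:
{"name": "move_arm", "arguments": {"rows": [{"gripper": 0.0, "xyz": [0, 0.001, 0], "dr": [0, 0, 0]}, {"gripper": 0.0, "xyz": [0, 0.001, 0], "dr": [0, 0, 0]}]}}

```text
time: 11.58
ee_pos: [0.4702, -0.028, 0.0321]
tcp_rot: [-3.14, -0.0, 1.386]
contact_force: [-6.1, 0.7, 10.0]
grip_width: 0.108
finger_force: 60.6
```

```bash
python3 - <<'E'
from h import *
st();print(r.get_obs()['moment'])
E
```

```text
t 11.58 [ 0.4702 -0.028   0.0321] [-3.14  -0.     1.386] F [-6.1  0.7 10. ] w 0.108 60.61389148235321
[0.27126837 0.69782172 0.02081982]
```

Emit:
{"name": "move_arm", "arguments": {"rows": [{"gripper": 0.0, "xyz": [0, 0.001, 0], "dr": [0, 0, 0]}, {"gripper": 0.0, "xyz": [0, 0.0015, 0], "dr": [0, 0, 0]}, {"gripper": 0.0, "xyz": [0, 0.0015, 0], "dr": [0, 0, 0]}]}}

```text
time: 11.83
ee_pos: [0.4702, -0.0279, 0.0321]
tcp_rot: [-3.137, -0.0, 1.386]
contact_force: [-10.6, 1.8, 15.5]
grip_width: 0.111
finger_force: 61.2
```

Emit:
{"name": "move_arm", "arguments": {"rows": [{"gripper": 0.0, "xyz": [0, 0.001, 0], "dr": [0, 0, 0]}, {"gripper": 0.0, "xyz": [0, 0.001, 0], "dr": [0, 0, 0]}]}}

```text
time: 12.0
ee_pos: [0.4703, -0.0279, 0.0321]
tcp_rot: [-3.135, -0.0, 1.386]
contact_force: [-13.9, 2.7, 18.2]
grip_width: 0.113
finger_force: 61.5
```

```bash
cat > m.py <<'E'
from h import *
import sys
n=sys.argv[1]
st();print(r.get_obs()['moment'].round(3));snap('wrist',n)
D=np.load(f'pics/{n}.npz');d=D['d'];K,T=D['K'],D['T']
vv,uu=np.mgrid[0:384,0:512];s=d
W=(np.stack([(uu-K[0,2])/K[0,0]*s,(vv-K[1,2])/K[1,1]*s,s,np.ones_like(s)],-1)@T.T)[...,:3]
hsv=cv2.cvtColor(D['p'],cv2.COLOR_BGR2HSV)
def fit(P,n):
    P=np.array(P)
    for _ in range(3):
        c=np.polyfit(P[:,1],P[:,0],1);e=P[:,0]-np.polyval(c,P[:,1]);P=P[abs(e)<2*e.std()+2e-4]
    a=-np.arctan(c[0]);print(n,len(P),'yaw',np.degrees(a).round(2),'dist',(np.polyval(c,0)*np.cos(a)).round(4),'x@-.02',np.polyval(c,-.02).round(4),e.std().round(5))
P=[];N=[];L=[];B=[]
for v in range(20,285,2):
    w=W[v];h=hsv[v]
    bl=(h[:,0]>104)&(h[:,0]<129)&(h[:,1]>100)
    b=np.nonzero(bl&(uu[v]>150))[0]
    if 108<v<280 and len(b)>40: N.append(world(n,b[0]-.5,v,.024)); L.append(world(n,b[-1]+.5,v,.039))
    k=np.nonzero((w[:,2]>.0345)&(w[:,2]<.044)&(uu[v]>330)&(h[:,1]<70))[0]
    if len(k)>1:P.append(w[k].mean(0))
    wood=(h[:,0]>8)&(h[:,0]<28)&(h[:,1]>80)
    o=np.nonzero(wood&(uu[v]<200))[0]
    if len(o)>8 and o[0]>3: B.append(world(n,o[0]-.5,v,.02))
for q,m in((N,'plate near edge'),(L,'lip top edge'),(P,'lip ctr'),(B,'bed near edge')):
    if len(q)>10: fit(q,m)
k=(W[...,2]>.028)&(W[...,2]<.037)&(hsv[...,1]<70)&(uu>400)
p=W[k];c=np.linalg.lstsq(np.c_[p[:,:2],np.ones(len(p))],p[:,2],rcond=None)[0];print('leaf plane',c,p[:,2].mean())
E
python3 m.py w9
```

```text
t 12.00 [ 0.4703 -0.0279  0.0321] [-3.135 -0.     1.386] F [-13.9   2.7  18.2] w 0.113 61.47662937641144
[ 0.352  1.471 -0.069]
plate near edge 85 yaw -10.5 dist 0.4331 x@-.02 0.4368 0.00016
lip top edge 85 yaw -17.01 dist 0.4862 x@-.02 0.5023 0.01287
lip ctr 117 yaw -3.54 dist 0.5262 x@-.02 0.526 0.00385
bed near edge 102 yaw -10.78 dist 0.3492 x@-.02 0.3517 0.00017
leaf plane [ 0.00890579 -0.00356072  0.02662039] 0.03174013186562058
```

Probably home, but I'll rule out a friction jam by easing the down force while pushing.

Emit:
{"name": "move_arm", "arguments": {"rows": [{"gripper": 0.0, "xyz": [0, 0, -0.0004], "dr": [0, 0, 0]}, {"gripper": 0.0, "xyz": [0, 0, -0.0008], "dr": [0, 0, 0]}, {"gripper": 0.0, "xyz": [0, 0, -0.0008], "dr": [0, 0, 0]}]}}

```text
time: 12.3
ee_pos: [0.4703, -0.0277, 0.0322]
tcp_rot: [-3.135, -0.001, 1.385]
contact_force: [-11.2, 2.3, 9.5]
grip_width: 0.108
finger_force: 60.2
```

```bash
python3 - <<'E'
from h import *
o=r.get_obs();print(o['ee_pos'].round(5),o['tcp_rot'],o['contact_force'],o['moment'])
E
```

```text
[ 0.47034 -0.02775  0.03219] [-3.13518889e+00 -5.64118773e-04  1.38545606e+00] [-11.2379967    2.34064937   9.49286412] [ 0.35456757  1.13700537 -0.13247632]
```

A solid stop: horizontal force exceeds vertical and nothing moves, with little yaw moment, so contact is even. I ease the push, level the small tool tilt and settle on 10 N down.

Emit:
{"name": "move_arm", "arguments": {"rows": [{"gripper": 0.0, "xyz": [0, -0.001, 0], "dr": [-0.003, 0, 0]}, {"gripper": 0.0, "xyz": [0, -0.0015, 0], "dr": [-0.005, 0, 0]}, {"gripper": 0.0, "xyz": [0, -0.0015, 0], "dr": [-0.005, 0, 0]}, {"gripper": 0.0, "xyz": [0, -0.0015, 0], "dr": [-0.005, 0, 0]}]}}

```text
time: 12.63
ee_pos: [0.4704, -0.0278, 0.0321]
tcp_rot: [3.14, -0.001, 1.385]
contact_force: [-6.2, 2.3, 4.9]
grip_width: 0.11
finger_force: 59.9
```

```bash
python3 - <<'E'
from h import *
o=r.get_obs();print(o['ee_pos'].round(5),o['tcp_rot'],o['contact_force'],o['moment'])
E
```

```text
[ 0.47044 -0.02778  0.03209] [ 3.14020662e+00 -5.59578404e-04  1.38546954e+00] [-6.19782056  2.30521939  4.86571697] [ 0.55989035  0.98794351 -0.08219581]
```

Emit:
{"name": "move_arm", "arguments": {"rows": [{"gripper": 0.0, "xyz": [0, 0, 0.0002], "dr": [0, 0, 0]}, {"gripper": 0.0, "xyz": [0, 0, 0.00035], "dr": [0, 0, 0]}, {"gripper": 0.0, "xyz": [0, 0, 0.00035], "dr": [0, 0, 0]}, {"gripper": 0.0, "xyz": [0, 0, 0.00035], "dr": [0, 0, 0]}, {"gripper": 0.0, "xyz": [0, 0, 0.00035], "dr": [0, 0, 0]}, {"gripper": 0.0, "xyz": [0, 0, 0.00035], "dr": [0, 0, 0]}]}}

```text
time: 13.13
ee_pos: [0.4705, -0.0278, 0.0321]
tcp_rot: [3.14, -0.0, 1.386]
contact_force: [-7.6, 3.0, 9.6]
grip_width: 0.104
finger_force: 60.6
```

```bash
python3 m.py w10; python3 - <<'E'
from h import *
print(r.get_obs()['contact_force'])
p,d,P=snap('top','top1');a=p[150:280,150:400];cv2.imwrite('pics/top1b.png',cv2.resize(a,(750,390),interpolation=cv2.INTER_CUBIC))
for n in('timer',338,247),('jar',401,222),('stamp',491,232):
    u,v=int(n[1]*.64),int(n[2]*.64);q=np.load('pics/top0.npz')['p'];print(n[0],abs(q[v-12:v+12,u-12:u+12].astype(int)-p[v-12:v+12,u-12:u+12]).mean())
E
```

```text
t 13.13 [ 0.4705 -0.0278  0.0321] [ 3.14  -0.     1.386] F [-7.6  3.   9.6] w 0.104 60.57726323604584
[ 0.581  1.219 -0.12 ]
plate near edge 85 yaw -10.58 dist 0.4331 x@-.02 0.4368 0.00016
lip top edge 85 yaw -15.9 dist 0.4893 x@-.02 0.503 0.01245
lip ctr 119 yaw -1.59 dist 0.5284 x@-.02 0.5281 0.0051
bed near edge 98 yaw -10.79 dist 0.3492 x@-.02 0.3517 0.00016
leaf plane [ 0.0094169  -0.00371875  0.0263302 ] 0.031747356075552596
[-6.91128364  3.37615211  9.03208353]
timer 1.9832175925925926
jar 1.8530092592592593
stamp 1.8877314814814814
```

View pics/top1b.png

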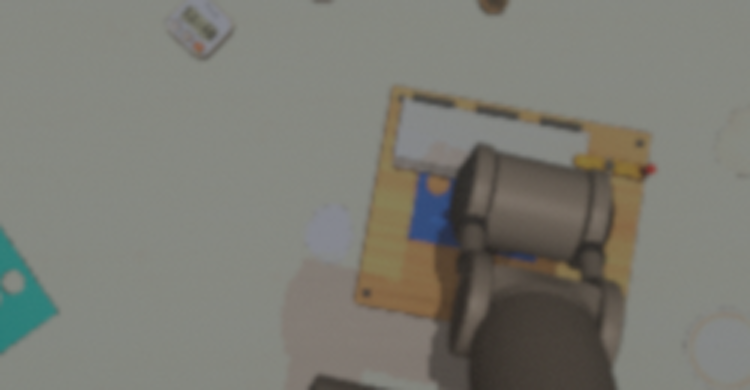

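The turnbutton is closed, with its nose at (590,162) over the leaf and its pin at (648,170). The plate is under the leaf, the leaf lies flat (31.7 mm), and the timer, jar and stamp haven't moved. About 9–10 N is pressing down, so I hand in.

```bash
python3 -c "
from cell import r
print(r.close_job())"
```

```text
the job is handed in; nothing more can be done
None
```

I handed the job in: the turnbutton is closed over the leaf's end, the plate is against the stop bar under the leaf (which still lies flat), the rib is still gripped, and the plate is pressed flat with 9–10 N; camera-measured depth fell about 1 mm short of fully home, within calibration error, and the stamp, jar and timer did not move.

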